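# Microscope lamp, light path, shutter

## Task

Take a picture through the microscope, with the fingertips only: first switch the lamp on by pressing down the raised far half of the rocker on top of the white lamp supply box until it has tipped fully over; then push the knobbed rod on the robot's side of the light-path unit fully in; then press the round key on the three-key console all the way down and let it come up again. Leave the square key and the long key unpressed, and leave the lamp switched on and the rod in. Pick nothing up, and leave the loose lab things standing or lying where they are.

Things in the scene. Friction and masses are not known exactly. Their poses are not given: they have to be found in the camera images.
- lamp_box: fixed white lamp supply box, 160 (x) x 120 (y) x 66 mm high, with a black rocker on its top and a dial on the robot's side. Origin: centre of its underside, on the bench. Axes: x away from the robot (within about 0.3 rad, its yaw), y to the left, z up.
- lamp_rocker (a joint): angle of the rocker, a black see-saw plate 51 mm long (along the box's x) and 30 mm wide on a pivot 20 mm beyond the box's centre and 75 mm above the bench. 0 = off (far half raised, near half down), 0.4 = on (far half down, hard stop). It has no spring: friction of about 3 N at the pad holds it wherever it is left. Starts at 0 to 0.04.
- rocker_pad (a point): point to press: top surface of the rocker's raised far half, 18 mm beyond the pivot, about 85 mm above the bench when off; sinks about 7 mm as the rocker tips to on. Turns with the rocker.
- path_unit: fixed white light-path unit, 100 (x) x 110 (y) x 72 mm high, with a low black round port on top (to 83 mm); a steel rod with a light metal knob sticks out of the side facing the robot. Origin: centre of its underside, on the bench. Axes: x away from the robot (within about 0.3 rad, its yaw), y to the left, z up.
- path_rod (a joint): how far the rod is pushed in, along the unit's +x (away from the robot), m. 0 = out, 0.020 = fully in (hard stop). No spring: friction of about 3 N holds it where it is left. Starts at 0 to 0.003.
- rod_knob (a point): centre of the knob's front face (towards the robot), 86 mm before the unit's centre when out, 50 mm above the bench. The knob is an upright disc 26 mm across and 12 mm thick on an 8 mm rod; between the knob and the unit's face are 24 mm when out. Axes as the unit's.
- console: fixed white console, 110 (x) x 200 (y) x 32 mm high, with three black keys side by side, 60 mm apart along y, each up to 12 mm before or beyond the middle line; which key is where varies. Origin: centre of its underside, on the bench. Axes: x away from the robot (within about 0.3 rad, its yaw), y to the left, z up.
- round_key (a joint): how far the round key (26 mm across) is pressed, downwards, m. 0 = up, 0.006 = fully down. Spring: about 1.5 N to start, 5 N fully down; returns by itself.
- round_key_top (a point): centre of the top of the round key, 46 mm above the bench when up. Axes as the console's.
- square_key (a joint): travel of the square key (23 x 23 mm), as for the round key. To be left alone.
- square_key_top (a point): centre of the top of the square key, 46 mm above the bench.
- long_key (a joint): travel of the long key (44 mm along the console's x, 13 mm wide), as for the round key. To be left alone.
- long_key_top (a point): centre of the top of the long key, 46 mm above the bench.
- well_plate: loose, to be left alone: clear multi-well plate, 85 x 127 x 20 mm. Origin: centre of its underside.
- media_bottle: loose, to be left alone: amber glass bottle, 64 mm across, 120 mm tall. Origin: centre of its underside.
- tube_rack: loose, to be left alone: white block with tube holes, 70 x 150 x 45 mm. Origin: centre of its underside.
- objective: loose, to be left alone: steel microscope objective standing on its wide end, 30 mm across, 46 mm tall. Origin: centre of its underside.
- stain_jar: loose, to be left alone: small glass jar with white lid, 32 mm across, 50 mm tall. Origin: centre of its underside.
- petri_dish: loose, to be left alone: clear closed dish, 57 mm across, 14 mm high. Origin: centre of its underside.
- marker_pen: loose, to be left alone: white pen with a black cap lying flat, about 130 x 14 x 14 mm. Origin: centre of its underside.
There are look-alikes about, which are no part of the job. What is shaped like the lamp_box but pink or turquoise is not meant.

How it is judged:
By the outcome, as a careful person would: the job done as asked, in the order asked, and still so for the second after the job is handed in, with the robot touching nothing.
It also fails if it takes over 56 s, if anything falls off the work surface, if the arm or the gripper's body presses on something with over 40 N, if the wrist force passes 120 N, or if a joint passes its speed limit or range.

## Robot

A 7-joint arm with a two-finger parallel gripper is mounted at the origin on the work surface. World frame = base frame: x ahead of the robot, y to its left, z up, the work surface at z = 0. Lengths are in m, angles in rad, forces in N, time in s.
With the tool pointing down it reaches from about 0.35 to 0.9 m from the base axis. Payload 8.1 kg.
Tool frame: the origin (TCP) lies at the very end of the fingers, on their centre line; the grasp point (between the pads) lies 19 mm behind it; z points along the fingers, y is the line along which they close (so a half turn about z gives the same grasp; the last joint's range is limited). The gripper opens to 92 mm and grips with 3 to 60 N. Pads are 19 mm wide; open, the fingers measure 130 mm over their backs; the gripper's body (75 mm by 190 mm) begins 47 mm behind the grasp point.
Start: joints at [1.064, 0.434, 0.025, 1.573, -0.012, 1.134, -0.075], TCP at [0.246, -0.575, 0.227] pointing down, gripper open.
Joint ranges: [-2.62, 2.62], [-0.44, 2.09], [-1.27, 1.32], [0.08, 2.57], [-1.32, 4.46], [0.12, 2], [-2.74, 2.74]. Speed limits (rad/s): [2.22, 2.22, 3.01, 3.01, 3.14, 3.14, 3.14].

## Interface

Orientations are given as a 3x3 rotation matrix whose columns are the frame's x, y, z axes.
In Python, from bench import state, get_image, get_calibration, close_job gives the robot as it stands.
- The arm moves only by the tool servo_tool, never from a script. Its argument "moves" is text: rows parted by semicolons, each of 7 numbers parted by spaces: the finger opening in m, from 0 to 0.0918, then the shift along the world's x, y, z in m, then the turn, a rotation vector about the world's x, y, z in degrees. In form: grip x y z wx wy wz; .... A call has 1 to 8 rows; each row is the pose to reach, as a shift and turn from the pose commanded when the call began; what a row does not reach only later rows make up. A row lasts 1/12 s, in which the tool goes at most 41.7 mm and 7.16 degrees, less where a joint would pass 70% of its speed; a pose out of reach is approached as far as the arm can. A call with a gripper value outside its range is refused whole. The fingers move at their own pace and stop on an object; "newtons" is the grip in N (left out, the last holds). Time passes only in rows, so rows that repeat a pose let the fingers close. It gives the time, the measured TCP pose, the force, the opening and the grip force at its end, in the units of the state.
- state(): the state, without advancing time (a new reading comes with each control period).
- get_image(name): name is "scene" or "top" or "wrist"; returns (picture, depth): 384x512x3 uint8, blue, green, red; 384x512 float32, m along the optical axis (not along the pixel's ray), 0 where there is no reading.
- get_calibration(name): a dict with "fx", "fy", "cx", "cy" (pixels), "k1" (the pictures are not rectified: a ray, as slopes to the right and down, at radius r is drawn at 1 + k1 r^2 times it, then the intrinsics apply), "position" and "rotation" of the camera in the world. Camera axes: x right, y down, z forward; pixel columns grow to the right and rows downward; lengths in m; the calibration is good to about 2 mm. A picture is of the moment at which its call begins: read the wrist's pose just before it. get_calibration takes no time and is no camera call; for the wrist camera it gives the pose at the moment of the call.
- close_job(): hands the job in; it is judged then, once.
The state is a dict: "time": time; "joints": joint angles; "joint_vel": joint speeds; "joint_efforts": joint torques, N m; "tool_pos": TCP position; "ee_rot": TCP orientation; "ft_force": force on the tool from outside, world axes, zero at the start; "ft_torque": the same for the moment, N m; "finger_gap": finger opening in m; "gripper_force": force on a finger pad.
Only numpy, scipy, OpenCV 4.12 (cv2) and the standard library are available. Lean on these libraries where they do the work, as an engineer would, in place of code of your own. Each camera call takes 0.05 s, during which the arm holds its last target. There are 200 camera calls.

## Working session

There is one attempt and no reset: what is moved stays moved. The work goes in short steps, Python scripts to look and compute and a tool call to move; the robot and the scene stay as the last step left them, time stands still between calls to the robot, and variables do not carry over. Pictures are saved under pics/ and viewed, at most 10 in all, crops included, and the job is handed in when it is done.

Besides the shell and the picture viewer there is one more tool, called after "Call:" by a JSON object that holds its "op" and its "data". servo_tool: Moves the arm, as the interface text tells. Its arguments: {"type":"object","properties":{"moves":{"type":"string"},"newtons":{"type":"number"}},"required":["moves"]}

```bash
mkdir -p pics
cat > h.py <<'E'
import numpy as np, cv2
from bench import state,get_image,get_calibration,close_job
def grab(n,tag):
    c=get_calibration(n); im,d=get_image(n); np.savez(f'{tag}.npz',im=im,d=d,**c); cv2.imwrite(f'pics/{tag}.png',im); return c,im,d
def load(tag): 
    c=dict(np.load(f'{tag}.npz')); return c,c['im'],c['d']
def rays(c,uv):
    p=(np.asarray(uv,float).reshape(-1,2)-[c['cx'],c['cy']])/[c['fx'],c['fy']]; q=p.copy()
    for _ in range(20): q=p/(1+float(c['k1'])*(q**2).sum(1,keepdims=True))
    return np.c_[q,np.ones(len(q))]
def onplane(c,uv,z):
    r=rays(c,uv)@np.asarray(c['rotation']).T; o=np.asarray(c['position'])
    return o+r*((z-o[2])/r[:,2])[:,None]
def cloud(c,d):
    v,u=np.mgrid[:d.shape[0],:d.shape[1]]
    r=rays(c,np.c_[u.ravel(),v.ravel()])*d.reshape(-1,1)
    return (r@np.asarray(c['rotation']).T+c['position']).reshape(*d.shape,3)
E
python3 - <<'E'
from h import *
for n in("scene","top"):
    c,im,d=grab(n,n+'0'); print(n,c['position'],c['rotation'],c['fx'],c['k1'])
print(state())
E
```

```text
scene [1.73502843 0.27393622 0.96311437] [[-0.16637617  0.5869257  -0.79236178]
 [ 0.9859201   0.11266549 -0.12356394]
 [ 0.01674898 -0.8017635  -0.5974067 ]] 472.28230182436016 -0.09116116879634882
top [0.42249976 0.0823274  1.2796198 ] [[-0.01572405 -0.99291922  0.11774628]
 [-0.99960856  0.01833583  0.02113106]
 [-0.02314041 -0.11736792 -0.99281886]] 459.13844389945825 -0.040480190090822335
{'time': 0.1, 'joints': array([ 1.0644031 ,  0.43512332,  0.02501471,  1.57400077, -0.01160372,
        1.1339958 , -0.0751349 ]), 'joint_vel': array([ 3.49568744e-05, -1.56148432e-03, -6.91237052e-05, -1.89426247e-03,
        6.75009107e-04,  6.95661784e-04,  1.30606426e-04]), 'joint_efforts': array([ 2.83193862e-03, -6.69130754e+01,  9.87974927e-01, -3.15148401e+01,
       -6.04691589e-02,  3.74228752e-02,  1.10623660e-05]), 'tool_pos': array([ 0.24532095, -0.57434868,  0.22604462]), 'ee_rot': array([[ 9.19633397e-01,  3.92777250e-01, -6.68401568e-04],
       [ 3.92777794e-01, -9.19632612e-01,  1.20968591e-03],
       [-1.39546776e-04, -1.37500085e-03, -9.99999045e-01]]), 'ft_force': array([0.25445584, 0.19422945, 0.30585031]), 'ft_torque': array([-0.01052109,  0.02637922, -0.01389839]), 'gripper_force': 0.0, 'finger_gap': 0.09157047276516946}
```

View pics/scene0.png

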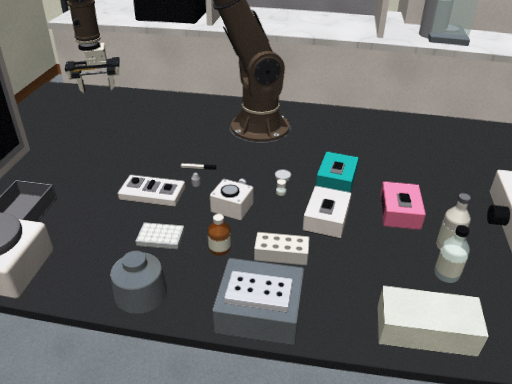

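View pics/top0.png

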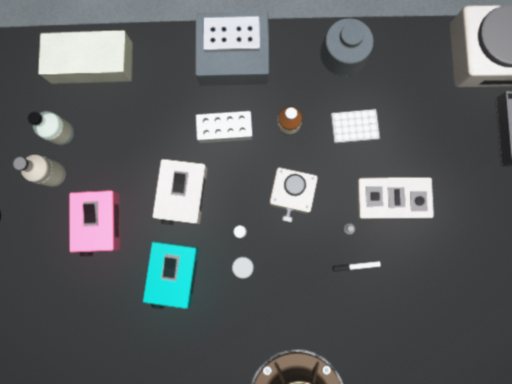

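The top view shows three lamp-box shapes: white at (180,190), pink at (93,221) and turquoise at (170,275). The white one fits the description. The path unit is at (294,190) with its knob at (288,216). The console is at (396,198), with keys at (374,196), (396,197) and (419,200). I'll confirm these in one enlarged composite.

Run:
```python
from h import *
c,im,d=load('top0')
a=cv2.resize(im[150:235,350:440],None,fx=4.4,fy=4.4,interpolation=cv2.INTER_CUBIC)
b=cv2.resize(im[150:235,140:225],None,fx=4.4,fy=4.4,interpolation=cv2.INTER_CUBIC)
cv2.imwrite('pics/crop1.png',np.hstack([a,b])); 
P=cloud(c,d)
g=im.astype(int); white=((g.min(2)>150)&(g.max(2)-g.min(2)<40)).astype(np.uint8)
def yaw_rect(name,box,z):
    x0,y0,x1,y1=box; m=np.zeros_like(white); m[y0:y1,x0:x1]=white[y0:y1,x0:x1]
    # top face only by height
    m&=(abs(P[...,2]-z)<0.012).astype(np.uint8)
    cs=cv2.findContours(m,cv2.RETR_EXTERNAL,cv2.CHAIN_APPROX_NONE)[0]; k=max(cs,key=cv2.contourArea)
    w=onplane(c,k.reshape(-1,2),z)[:,:2].astype(np.float32)
    r=cv2.minAreaRect(w); print(name,np.round(r[0],4),np.round(r[1],4),r[2],'medz',np.median(P[...,2][m>0]))
yaw_rect('lamp',(145,150,215,230),.066); yaw_rect('path',(265,160,325,215),.072); yaw_rect('console',(350,170,440,225),.032)
dark=(g.max(2)<110).astype(np.uint8)
def blobs(name,box,z,thr):
    x0,y0,x1,y1=box; m=np.zeros_like(white); m[y0:y1,x0:x1]=(g.max(2)<thr)[y0:y1,x0:x1]
    n,l,s,ce=cv2.connectedComponentsWithStats(m)
    for i in range(1,n):
        if s[i,4]>40: print(name,s[i],ce[i],onplane(c,ce[i],z)[0].round(4), np.median(P[...,2][l==i]).round(4))
blobs('keys',(363,182,430,213),.046,130); blobs('rock',(165,168,195,205),.08,130)
print('knob pts'); 
m=(P[...,2]>.03)&(P[...,2]<.08); m[:205]=0; m[230:]=0; m[:,:275]=0; m[:,300:]=0
q=P[m]; print(len(q), q.min(0),q.max(0),q.mean(0))
```

```text
lamp [0.5582 0.3065] [0.121  0.1596] 81.9274673461914 medz 0.0657096023910374
path [0.5536 0.0016] [0.109  0.1028] 76.37232971191406 medz 0.07183597927645091
console [ 0.5315 -0.2777] [0.1987 0.1092] 88.94437408447266 medz 0.0323288965523153
keys [394 189   7  17  95] [396.63157895 196.66315789] [ 0.5336 -0.2771  0.046 ] 0.0453
keys [370 192  10   9  84] [374.51190476 195.91666667] [ 0.5367 -0.2177  0.046 ] 0.0449
keys [415 196  10  10  79] [419.27848101 200.44303797] [ 0.5223 -0.3376  0.046 ] 0.0446
rock [172 173  14  21 233] [178.77253219 182.60515021] [0.5782 0.3045 0.08  ] 0.0801
knob pts
169 [ 0.47279391 -0.01447288  0.0329562 ] [0.51637798 0.05071542 0.07599704] [0.49978624 0.01419285 0.06164547]
```

View pics/crop1.png

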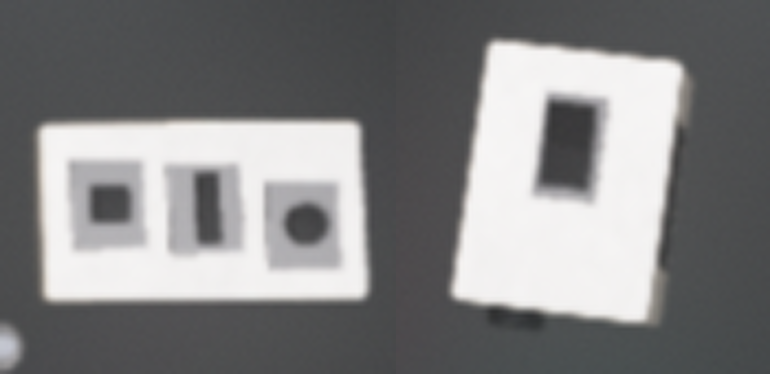

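The crop confirms the round key is the right-hand console key at (419,200), world (0.522, -0.338). The white box with the raised rocker at (179,183) is the lamp box. I'll move over the rocker first, closing the fingers on the way.

Call:
{"op": "servo_tool", "data": {"moves": "0 0.0148 0.037 0 0 0 -3.9; 0 0.03 0.074 0 0 0 -7.8; 0 0.045 0.111 0 0 0 -11.6; 0 0.06 0.148 0 0 0 -15.5; 0 0.074 0.185 0 0 0 -19.4; 0 0.089 0.222 0 0 0 -23.3; 0 0.104 0.259 0 0 0 -27.2; 0 0.119 0.296 0 0 0 -31.2", "newtons": 20}}

```text
time: 0.77
tool_pos: [0.3646, -0.2768, 0.2266]
ee_rot: [[0.99, -0.144, -0.0], [-0.144, -0.99, -0.0], [-0.0, 0.0, -1.0]]
ft_force: [1.2, -0.6, -0.1]
finger_gap: 0.0434
gripper_force: 0.0
```

Call:
{"op": "servo_tool", "data": {"moves": "0 0.0148 0.037 0 0 0 0; 0 0.03 0.074 0 0 0 0; 0 0.045 0.111 0 0 0 0; 0 0.06 0.148 0 0 0 0; 0 0.074 0.185 0 0 0 0; 0 0.089 0.222 0 0 0 0; 0 0.104 0.259 0 0 0 0; 0 0.119 0.296 0 0 0 0"}}

```text
time: 1.43
tool_pos: [0.4837, 0.0191, 0.2267]
ee_rot: [[0.99, -0.141, -0.0], [-0.141, -0.99, -0.0], [-0.0, 0.0, -1.0]]
ft_force: [1.0, -0.7, 0.2]
finger_gap: 0.0
gripper_force: 0.0
```

Call:
{"op": "servo_tool", "data": {"moves": "0 0.0145 0.035 0 0 0 0; 0 0.029 0.07 0 0 0 0; 0 0.043 0.106 0 0 0 0; 0 0.058 0.141 0 0 0 0; 0 0.072 0.176 0 0 0 0; 0 0.087 0.212 0 0 0 0; 0 0.101 0.247 0 0 0 0; 0 0.115 0.282 0 0 0 0"}}

```text
time: 2.1
tool_pos: [0.5988, 0.3009, 0.2262]
ee_rot: [[0.99, -0.141, -0.001], [-0.141, -0.99, -0.001], [-0.001, 0.001, -1.0]]
ft_force: [0.5, 0.3, 0.9]
finger_gap: 0.0006
gripper_force: 0.0
```

Call:
{"op": "servo_tool", "data": {"moves": "0 0 0 -0.03 0 0 0; 0 0 0 -0.06 0 0 0; 0 0 0 -0.09 0 0 0; 0 0 0 -0.115 0 0 0; 0 0 0 -0.125 0 0 0; 0 0 0 -0.125 0 0 0"}}

```text
time: 2.6
tool_pos: [0.5969, 0.2981, 0.0987]
ee_rot: [[0.99, -0.14, -0.005], [-0.14, -0.99, -0.003], [-0.004, 0.004, -1.0]]
ft_force: [0.3, -1.0, -0.4]
finger_gap: 0.0005
gripper_force: 0.0
```

Run:
```python
from h import *
for n in("scene","wrist"): grab(n,n+'1')
s=state(); print(s['tool_pos'],s['ft_force'],s['joints'])
a=cv2.resize(cv2.imread('pics/scene1.png')[150:270,270:390],(480,480),interpolation=cv2.INTER_CUBIC)
b=cv2.resize(cv2.imread('pics/wrist1.png'),(320,240))
cv2.imwrite('pics/v1.png',np.hstack([a,np.vstack([b,np.zeros((240,320,3),np.uint8)])]))
```

```text
[0.59894286 0.29952843 0.10258805] [ 0.70127327  0.24959494 -0.50206244] [-0.35508891  0.63986417 -0.29690449  1.56878812  0.21410501  0.96447994
 -2.43066764]
```

View pics/v1.png

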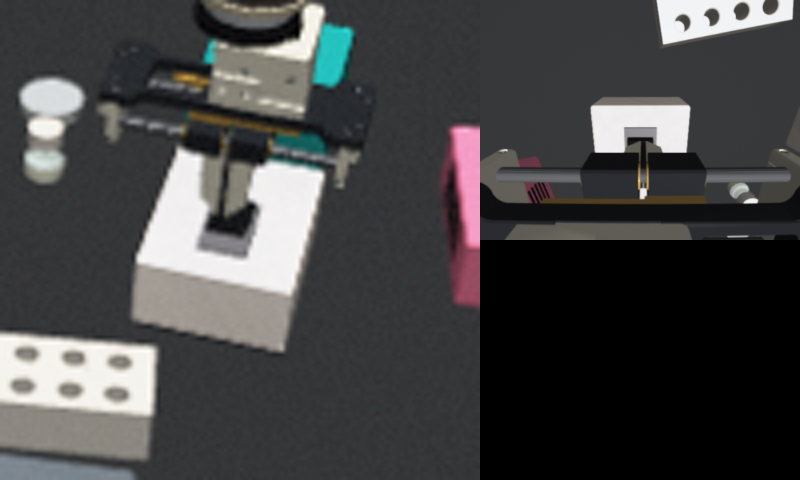

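The closed fingertips, at about (232,205) in the left crop, hang over the rocker's far half on the white box. Pressing down.

Call:
{"op": "servo_tool", "data": {"moves": "0 0 0 -0.006 0 0 0; 0 0 0 -0.010 0 0 0; 0 0 0 -0.013 0 0 0; 0 0 0 -0.016 0 0 0; 0 0 0 -0.019 0 0 0; 0 0 0 -0.021 0 0 0; 0 0 0 -0.021 0 0 0"}}

```text
time: 3.28
tool_pos: [0.599, 0.2992, 0.0808]
ee_rot: [[0.99, -0.141, 0.001], [-0.141, -0.99, 0.0], [0.001, -0.0, -1.0]]
ft_force: [1.5, -0.1, 2.7]
finger_gap: 0.0005
gripper_force: 1.2
```

Call:
{"op": "servo_tool", "data": {"moves": "0 0 0 -0.001 0 0 0; 0 0 0 -0.002 0 0 0; 0 0 0 -0.003 0 0 0; 0 0 0 -0.003 0 0 0; 0 0 0 -0.003 0 0 0"}}

```text
time: 3.7
tool_pos: [0.599, 0.2993, 0.0783]
ee_rot: [[0.99, -0.141, 0.001], [-0.141, -0.99, 0.0], [0.001, -0.0, -1.0]]
ft_force: [1.8, -0.9, 6.4]
finger_gap: 0.0005
gripper_force: 2.8
```

Call:
{"op": "servo_tool", "data": {"moves": "0 0 0 -0.001 0 0 0; 0 0 0 -0.002 0 0 0; 0 0 0 -0.002 0 0 0; 0 0 0 -0.002 0 0 0"}}

```text
time: 4.03
tool_pos: [0.5992, 0.2993, 0.0778]
ee_rot: [[0.99, -0.141, 0.002], [-0.141, -0.99, 0.0], [0.002, -0.001, -1.0]]
ft_force: [-1.3, -3.5, 18.5]
finger_gap: 0.0004
gripper_force: 9.4
```

Force rose sharply at z ≈ 0.078, which is the hard stop. I'll lift and move in front of the knob.

Call:
{"op": "servo_tool", "data": {"moves": "0 0 0 0.03 0 0 0; 0 0 0 0.06 0 0 0; 0 0 0 0.09 0 0 0; 0 -0.02 -0.033 0.09 0 0 -1; 0 -0.04 -0.067 0.09 0 0 -2; 0 -0.06 -0.1 0.09 0 0 -3; 0 -0.08 -0.133 0.09 0 0 -4; 0 -0.1 -0.166 0.09 0 0 -5.5"}}

```text
time: 4.7
tool_pos: [0.4963, 0.1319, 0.1651]
ee_rot: [[0.972, -0.235, -0.002], [-0.235, -0.972, -0.0], [-0.002, 0.001, -1.0]]
ft_force: [1.4, -1.1, 0.5]
finger_gap: 0.0002
gripper_force: 0.0
```

Call:
{"op": "servo_tool", "data": {"moves": "0 -0.02 -0.033 0 0 0 0; 0 -0.04 -0.067 0 0 0 0; 0 -0.063 -0.103 0 0 0 0; 0 -0.063 -0.103 0 0 0 0; 0 -0.063 -0.103 0 0 0 0"}}

```text
time: 5.12
tool_pos: [0.4336, 0.0282, 0.1655]
ee_rot: [[0.971, -0.238, -0.002], [-0.238, -0.971, -0.001], [-0.002, 0.001, -1.0]]
ft_force: [0.4, 0.8, 0.3]
finger_gap: 0.0003
gripper_force: 0.0
```

Run:
```python
from h import *
grab("scene",'scene2'); c,im,d=grab("wrist",'wrist2')
s=state(); print(s['tool_pos'],s['ft_force'],s['joints'][6],s['time'])
P=cloud(c,d); m=(P[...,2]>.034)&(P[...,2]<.066)&(P[...,0]<.503)&(P[...,0]>.44)&(abs(P[...,1]-.02)<.03)
q=P[m]; print(len(q), q.min(0) if len(q) else 0, q.max(0) if len(q) else 0, q.mean(0) if len(q) else 0)
a=cv2.resize(cv2.imread('pics/scene2.png')[150:270,200:360],(640,480),interpolation=cv2.INTER_CUBIC)
cv2.imwrite('pics/v2.png',a)
```

```text
[0.43568253 0.03095388 0.16580004] [0.85564378 0.72602445 0.91608593] -2.090894786335546 5.2167
476 [0.47307608 0.00693903 0.04315707] [0.5028696  0.03319863 0.06469636] [0.48540739 0.01919563 0.05796063]
```

View pics/v2.png

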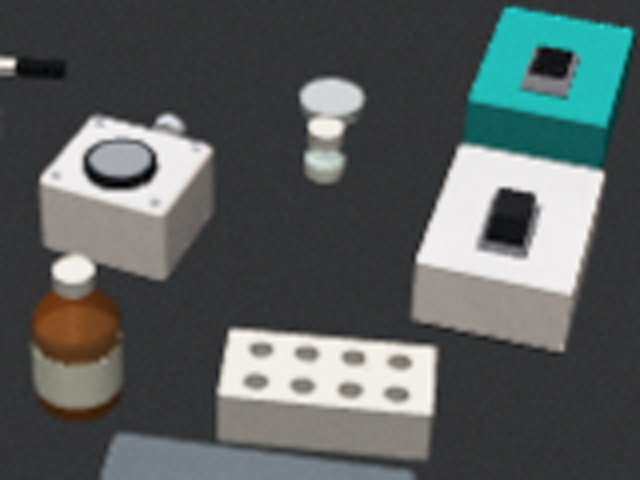

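View pics/wrist2.png

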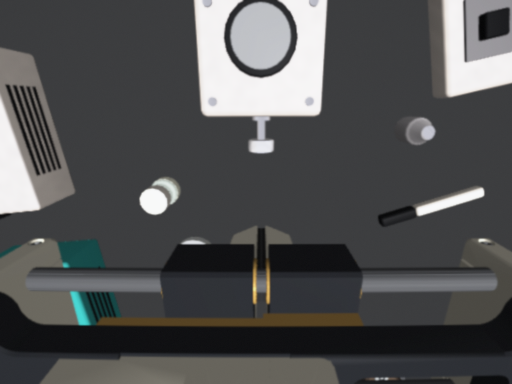

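The wrist view shows the knob at (261,146), straight ahead of the fingers. The scene view shows the rocker at (510,218) now tipped the other way from the turquoise box's rocker. Descending in front of the knob.

Call:
{"op": "servo_tool", "data": {"moves": "0 0 -0.001 -0.035 0 0 0; 0 0 -0.002 -0.07 0 0 0; 0 0 -0.002 -0.1 0 0 0; 0 0 -0.002 -0.125 0 0 0; 0 0 -0.002 -0.125 0 0 0; 0 0 -0.002 -0.125 0 0 0"}}

```text
time: 5.72
tool_pos: [0.435, 0.0297, 0.04]
ee_rot: [[0.973, -0.232, -0.003], [-0.232, -0.973, 0.0], [-0.003, 0.0, -1.0]]
ft_force: [0.8, 0.7, -0.9]
finger_gap: 0.0006
gripper_force: 0.0
```

Call:
{"op": "servo_tool", "data": {"moves": "0 0.0049 -0.0012 0 0 0 0; 0 0.0097 -0.0024 0 0 0 0; 0 0.0146 -0.0036 0 0 0 0; 0 0.0194 -0.0047 0 0 0 0; 0 0.0243 -0.0059 0 0 0 0; 0 0.0291 -0.0071 0 0 0 0; 0 0.0291 -0.0071 0 0 0 0; 0 0.0291 -0.0071 0 0 0 0"}}

```text
time: 6.38
tool_pos: [0.465, 0.021, 0.0408]
ee_rot: [[0.972, -0.235, 0.0], [-0.235, -0.972, 0.0], [0.0, -0.0, -1.0]]
ft_force: [-0.0, -0.6, -1.2]
finger_gap: 0.0008
gripper_force: 0.0
```

Call:
{"op": "servo_tool", "data": {"moves": "0 0.0024 -0.0006 0 0 0 0; 0 0.0049 -0.0012 0 0 0 0; 0 0.0073 -0.0018 0 0 0 0; 0 0.0097 -0.0024 0 0 0 0; 0 0.0097 -0.0024 0 0 0 0; 0 0.0097 -0.0024 0 0 0 0"}}

```text
time: 6.88
tool_pos: [0.4746, 0.0186, 0.0406]
ee_rot: [[0.972, -0.235, 0.0], [-0.235, -0.972, -0.0], [0.0, 0.0, -1.0]]
ft_force: [-1.3, 0.2, -0.2]
finger_gap: 0.0007
gripper_force: 0.4
```

Run:
```python
from h import *
c,im,d=grab("top",'top3'); grab("scene",'scene3'); c,im2,d=grab("wrist",'wrist3'); s=state(); print(s['tool_pos'],s['ft_force'],s['time'])
P=cloud(c,d); m=(P[...,2]>.03)&(P[...,2]<.068)&(P[...,0]<.51)&(P[...,0]>.44)&(abs(P[...,1]-.02)<.04); q=P[m]; print(len(q),q.min(0),q.max(0))
cv2.imwrite('pics/v3.png',np.hstack([cv2.resize(im[150:260,240:340],(400,440)),cv2.resize(im2[50:270,160:360],(400,440))]))
```

```text
[0.47459429 0.01866318 0.04076666] [-0.58642957 -0.33615313 -1.30109251] 7.0333
1744 [0.48061542 0.00055598 0.03981472] [0.50627674 0.03420241 0.06798427]
```

View pics/v3.png

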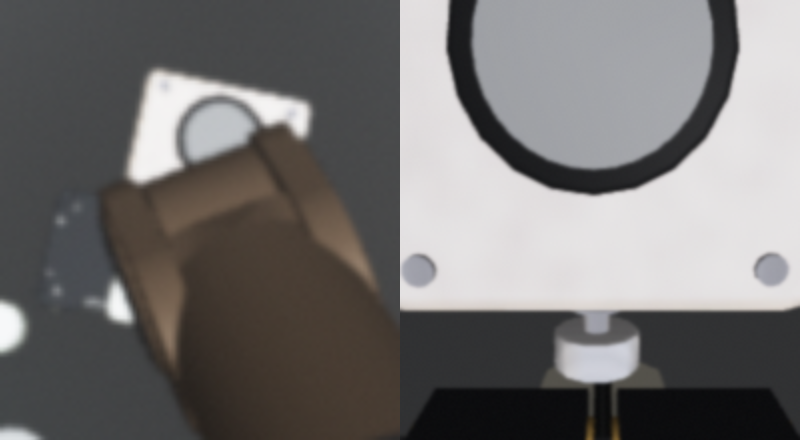

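In the wrist view the knob at (597,350) is right in front of the fingers and aligned with them. Pushing on until the stop.

Call:
{"op": "servo_tool", "data": {"moves": "0 0.0024 -0.0006 0 0 0 0; 0 0.0049 -0.0012 0 0 0 0; 0 0.0073 -0.0018 0 0 0 0; 0 0.0073 -0.0018 0 0 0 0; 0 0.0073 -0.0018 0 0 0 0"}}

```text
time: 7.45
tool_pos: [0.482, 0.0169, 0.0408]
ee_rot: [[0.972, -0.235, 0.0], [-0.235, -0.972, 0.0], [0.0, -0.0, -1.0]]
ft_force: [-0.6, 0.6, 0.4]
finger_gap: 0.0006
gripper_force: 0.8
```

Call:
{"op": "servo_tool", "data": {"moves": "0 0.001 -0.0002 0 0 0 0; 0 0.002 -0.0005 0 0 0 0; 0 0.003 -0.0007 0 0 0 0; 0 0.003 -0.0007 0 0 0 0; 0 0.003 -0.0007 0 0 0 0"}}

```text
time: 7.87
tool_pos: [0.482, 0.0168, 0.0404]
ee_rot: [[0.972, -0.234, -0.005], [-0.234, -0.972, -0.0], [-0.004, 0.001, -1.0]]
ft_force: [-10.5, 3.6, 6.2]
finger_gap: 0.0007
gripper_force: 5.4
```

Call:
{"op": "servo_tool", "data": {"moves": "0 0.001 -0.0002 0 0 0 0; 0 0.002 -0.0005 0 0 0 0; 0 0.002 -0.0005 0 0 0 0; 0 0.002 -0.0005 0 0 0 0"}}

```text
time: 8.2
tool_pos: [0.482, 0.0167, 0.0401]
ee_rot: [[0.972, -0.233, -0.008], [-0.233, -0.972, -0.0], [-0.008, 0.002, -1.0]]
ft_force: [-16.1, 4.4, 10.8]
finger_gap: 0.0003
gripper_force: 8.6
```

The rod is at its hard stop: 16 N with no further motion. I'll retreat, rise and check.

Call:
{"op": "servo_tool", "data": {"moves": "0 -0.015 0.0036 0 0 0 0; 0 -0.03 0.0072 0 0 0 0; 0 -0.045 0.0109 0 0 0 0; 0 -0.045 0.0109 0.03 0 0 0; 0 -0.045 0.0109 0.065 0 0 0; 0 -0.045 0.0109 0.1 0 0 0; 0 -0.045 0.0109 0.125 0 0 0; 0 -0.045 0.0109 0.125 0 0 0"}}

```text
time: 8.87
tool_pos: [0.4454, 0.0271, 0.1709]
ee_rot: [[0.972, -0.235, 0.01], [-0.235, -0.972, 0.001], [0.009, -0.003, -1.0]]
ft_force: [1.0, -0.4, -0.5]
finger_gap: 0.0005
gripper_force: 0.0
```

Call:
{"op": "servo_tool", "data": {"moves": "0 0.008 -0.04 0 0 0 0; 0 0.016 -0.08 0 0 0 0; 0 0.024 -0.12 0 0 0 0; 0 0.032 -0.16 0 0 0 0; 0 0.04 -0.2 0 0 0 0; 0 0.048 -0.24 0 0 0 0; 0 0.056 -0.28 0 0 0 0; 0 0.064 -0.32 0 0 0 0"}}

```text
time: 9.53
tool_pos: [0.506, -0.296, 0.1657]
ee_rot: [[0.972, -0.235, 0.001], [-0.235, -0.972, -0.001], [0.001, 0.001, -1.0]]
ft_force: [0.9, 0.3, -0.3]
finger_gap: 0.0001
gripper_force: 0.0
```

Run:
```python
from h import *
c,im,d=grab("top",'top4'); s=state(); print(s['tool_pos'],s['time'])
for t in('top0','top4'):
    c,im,d=load(t); P=cloud(c,d); u=np.array([.992,-.141]); piv=np.array([.578,.3037])
    a=(P[...,:2]-piv)@u; b=(P[...,:2]-piv)@np.array([.141,.992])
    for lo,hi in((-22,-14),(14,22)):
        m=(a>lo/1e3)&(a<hi/1e3)&(abs(b)<.01); print(t,lo,np.median(P[...,2][m]).round(4))
    m=(P[...,2]>.045)&(P[...,2]<.068)&(abs(P[...,1]-.02)<.02)&(P[...,0]>.44)&(P[...,0]<.497); q=P[m]; print('knob',len(q),q.min(0).round(4))
cw,iw,_=grab("wrist",'wrist4')
ims=[cv2.resize(load(t)[1][150:235,140:320],(540,255),interpolation=cv2.INTER_CUBIC) for t in('top0','top4')]
cv2.imwrite('pics/v4.png',np.vstack(ims))
```

```text
[ 0.50581793 -0.30596578  0.16567085] 9.5833
top0 -22 0.079
top0 14 0.0839
knob 56 [0.4728 0.0065 0.0502]
top4 -22 0.0857
top4 14 0.0774
knob 26 [0.4892 0.0032 0.0492]
```

View pics/v4.png

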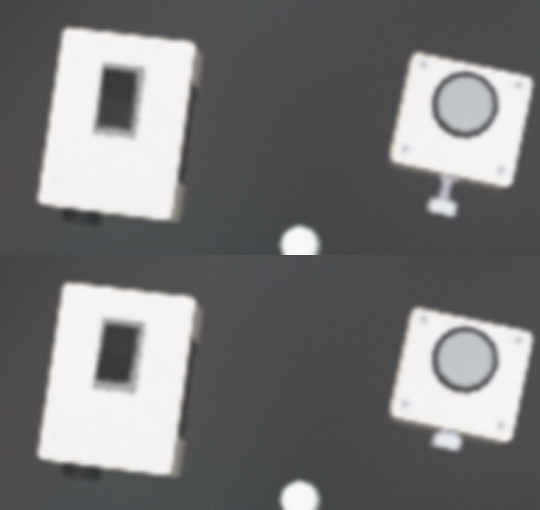

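Before and after, the rocker is tipped over (far half 77 mm, near half 86 mm) and the knob sits close to the unit (444,440), with the rod in. Now the round key.

Call:
{"op": "servo_tool", "data": {"moves": "0 0.016 -0.031 0 0 0 0; 0 0.016 -0.031 -0.03 0 0 0; 0 0.016 -0.031 -0.06 0 0 0; 0 0.016 -0.031 -0.09 0 0 0; 0 0.016 -0.031 -0.103 0 0 0; 0 0.016 -0.031 -0.103 0 0 0; 0 0.016 -0.031 -0.103 0 0 0"}}

```text
time: 10.22
tool_pos: [0.5215, -0.3243, 0.0623]
ee_rot: [[0.972, -0.235, -0.001], [-0.235, -0.972, 0.0], [-0.001, -0.0, -1.0]]
ft_force: [0.5, 0.3, 0.1]
finger_gap: 0.0004
gripper_force: 0.0
```

Run:
```python
from h import *
s=state(); print(s['tool_pos'],s['time'],s['ft_force'])
c,im,d=grab("scene",'scene5')
cv2.imwrite('pics/v5.png',cv2.resize(im[150:230,90:210],(720,480),interpolation=cv2.INTER_CUBIC))
```

```text
[ 0.52154307 -0.32426305  0.06228696] 10.2167 [0.47951462 0.26900881 0.14471911]
```

View pics/v5.png

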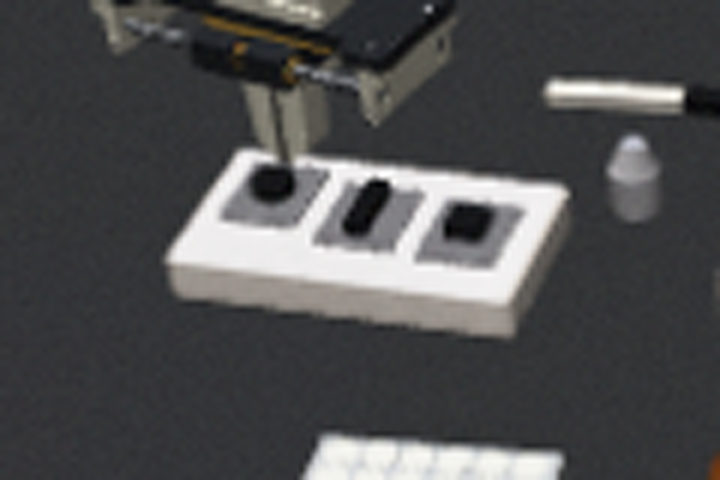

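The fingertip at (285,160) is above the round key (270,182) but 13 mm off in y. I'll correct that, then press.

Call:
{"op": "servo_tool", "data": {"moves": "0 0.001 -0.007 0 0 0 0; 0 0.001 -0.0135 0 0 0 0; 0 0.001 -0.0135 0 0 0 0; 0 0.001 -0.0135 -0.005 0 0 0; 0 0.001 -0.0135 -0.01 0 0 0; 0 0.001 -0.0135 -0.01 0 0 0"}}

```text
time: 10.77
tool_pos: [0.522, -0.3373, 0.0516]
ee_rot: [[0.972, -0.235, -0.001], [-0.235, -0.972, 0.001], [-0.002, -0.001, -1.0]]
ft_force: [-0.3, -0.0, 0.4]
finger_gap: 0.0003
gripper_force: 0.0
```

Call:
{"op": "servo_tool", "data": {"moves": "0 0 0 -0.003 0 0 0; 0 0 0 -0.006 0 0 0; 0 0 0 -0.008 0 0 0; 0 0 0 -0.01 0 0 0; 0 0 0 -0.012 0 0 0; 0 0 0 -0.012 0 0 0; 0 0 0 -0.012 0 0 0"}}

```text
time: 11.35
tool_pos: [0.5227, -0.3377, 0.0409]
ee_rot: [[0.972, -0.234, -0.0], [-0.234, -0.972, 0.0], [-0.0, -0.0, -1.0]]
ft_force: [-0.6, 1.4, 4.8]
finger_gap: 0.0004
gripper_force: 2.3
```

Call:
{"op": "servo_tool", "data": {"moves": "0 0 0 -0.001 0 0 0; 0 0 0 -0.002 0 0 0; 0 0 0 -0.0035 0 0 0; 0 0 0 -0.0035 0 0 0; 0 0 0 -0.0035 0 0 0"}}

```text
time: 11.77
tool_pos: [0.5229, -0.3377, 0.0399]
ee_rot: [[0.972, -0.235, 0.001], [-0.235, -0.972, -0.001], [0.001, 0.0, -1.0]]
ft_force: [-9.2, 5.6, 29.2]
finger_gap: 0.0006
gripper_force: 14.7
```

The key is at its bottom stop: 29 N at z = 0.040. I'll release straight up.

Call:
{"op": "servo_tool", "data": {"moves": "0 0 0 0.006 0 0 0; 0 0 0 0.016 0 0 0; 0 0 0 0.04 0 0 0; 0 0 0 0.08 0 0 0; 0 0 0 0.12 0 0 0; 0 -0.02 -0.03 0.16 0 0 0; 0 -0.06 -0.06 0.16 0 0 0; 0 -0.1 -0.1 0.16 0 0 0"}}

```text
time: 12.43
tool_pos: [0.4467, -0.4169, 0.1996]
ee_rot: [[0.973, -0.231, 0.005], [-0.231, -0.973, -0.003], [0.005, 0.002, -1.0]]
ft_force: [-1.2, -1.2, -0.9]
finger_gap: 0.0005
gripper_force: 0.0
```

Call:
{"op": "servo_tool", "data": {"moves": "0 -0.03 -0.03 0 0 0 0; 0 -0.06 -0.06 0 0 0 0; 0 -0.08 -0.08 0 0 0 0; 0 -0.08 -0.08 0 0 0 0; 0 -0.08 -0.08 0 0 0 0; 0 -0.08 -0.08 0 0 0 0"}}

```text
time: 12.93
tool_pos: [0.3658, -0.4957, 0.1961]
ee_rot: [[0.972, -0.235, 0.0], [-0.235, -0.972, 0.0], [0.0, -0.001, -1.0]]
ft_force: [0.2, 0.9, -1.1]
finger_gap: 0.0002
gripper_force: 0.0
```

Run:
```python
from h import *
grab("top",'top6'); s=state(); print(s['tool_pos'],s['time'],s['ft_force'])
for t in('top0','top6'):
    c,im,d=load(t); P=cloud(c,d)
    for n,(x,y) in dict(rnd=(.5223,-.3376),lng=(.5336,-.2771),sq=(.5367,-.2177),far=(.5958,.3012)).items():
        m=np.hypot(P[...,0]-x,P[...,1]-y)<.006; print(t,n,np.median(P[...,2][m]).round(4))
cv2.imwrite('pics/v6.png',im)
```

```text
[ 0.36645142 -0.49510081  0.1961048 ] 12.9833 [-0.49660152  0.57335255  0.22150461]
top0 rnd 0.0453
top0 lng 0.0444
top0 sq 0.0462
top0 far 0.0843
top6 rnd 0.0456
top6 lng 0.0442
top6 sq 0.0454
top6 far 0.0773
```

View pics/v6.png

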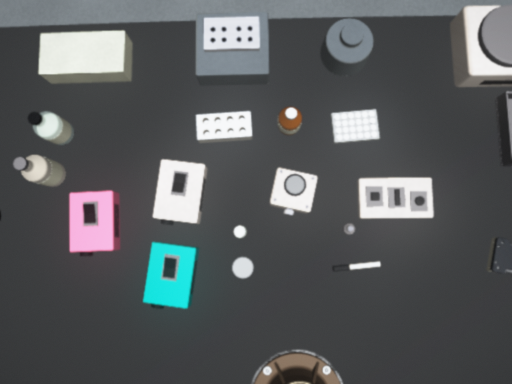

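In the final view the rod is in (289,212) and the rocker is on (179,182). The round key is back up (419,200), and all the loose things are where they were at the start. Handing in.

```bash
python3 -c "
from bench import close_job; print(close_job())"
```

```text
the job is handed in; nothing more can be done
None
```

I switched the lamp on, pushed the rod fully in, then pressed the round key to its stop and let it come back up; the square and long keys and the loose items were left alone, and the job is handed in at about 13 s.

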